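# Balance the centrifuge rotor

### The arm

A 6-joint arm with a two-finger parallel gripper is mounted at the origin on a cart in front of the work surface, level with it; the furniture and walls round the work are solid. World frame = base frame: x ahead of the robot, y to its left, z up, the work surface at z = 0. Lengths are in m, angles in rad, forces in N, time in s.
With the tool pointing down it reaches from about 0.3 to 0.775 m from the base axis. Payload 14.6 kg.
Tool frame: the origin (TCP) lies at the very end of the fingers, on their centre line; the grasp point (between the pads) lies 19 mm behind it; z points along the fingers, y is the line along which they close (so a half turn about z gives the same grasp; the last joint's range is limited). The gripper opens to 94 mm and grips with 3 to 60 N. Pads are 16 mm wide; open, the fingers measure 119 mm over their backs; the gripper's body (75 mm by 177 mm) begins 78 mm behind the grasp point.
Start: joints at [1.211, 0.3, 1.521, -0, 1.321, -0.067], TCP at [0.159, 0.527, 0.205] pointing down, gripper open.
Joint ranges: [-3.03, 3.03], [-0.79, 2.21], [0.23, 2.52], [-1.04, 4.18], [0, 3.07], [-2.55, 2.55]. Speed limits (rad/s): [2.22, 2.22, 2.57, 3.14, 3.14, 3.14].

### API

Orientations are given as [roll, pitch, yaw] about the fixed x, y, z axes, in that order (R = Rz(yaw) Ry(pitch) Rx(roll)).
In Python, from rig import robot gives the robot as it stands. The module is installed in compiled form; this text tells all that it offers.
- The arm moves only by the tool jog_arm, never from a script. Its argument "series" is a list of rows, each a list of 3 entries, a list of its own where there are three numbers: the shift along the world's x, y, z in m, then the turn about the world's z in degrees, then the finger opening in m, from 0 to 0.094. A call has 1 to 10 rows; each row shifts and turns the commanded pose from where the row before left it; what a row does not reach is not made up. A row lasts 1/12 s, in which the tool goes at most 41.7 mm and 7.16 degrees, less where a joint would pass 70% of its speed; a pose out of reach is approached as far as the arm can. A call with a gripper value outside its range is refused whole. The fingers move at their own pace and stop on an object; "newtons" is the grip in N (left out, the last holds). Time passes only in rows, so rows that do not move let the fingers close. It gives the time, the measured TCP pose, the force, the opening and the grip force at its end, in the units of the state.
- robot.sense(): the state, without advancing time (a new reading comes with each control period).
- robot.snapshot(name): name is "side" or "top" or "wrist"; returns the picture (400x640x3 uint8, red, green, blue); there is no depth.
- robot.camera_params(name): a dict with "intrinsics" (3x3 intrinsics, pixels), "R" (3x3) and "t" (3): a world point X has camera coordinates R X + t; the wrist camera has in their place "mount" (4x4, takes a point from camera to tool coordinates, whose origin is the TCP and whose axes are the flange's). Camera axes: x right, y down, z forward; pixel columns grow to the right and rows downward; lengths in m; the calibration is good to about 2 mm. A picture is of the moment at which its call begins: read the wrist's pose just before it. camera_params takes no time and is no camera call.
- robot.close_job(): hands the job in; it is judged then, once.
Trained networks look in the newest picture that a camera, given by its name, has taken for a name from the list of things; names that differ only in an ending like _2 or _b are one class to them, and where a whole thing is asked for, a point or a joint stands for the part that bears it (a point fixed in the world has none). Each returns a list of dicts, best first, with "confidence" (0 to 1); they miss things now and then, are a little off and sometimes report something else, mostly with a low value. They report only what shows in the picture. A call takes as long as a camera call. They do not tell look-alikes from the thing itself.
- robot.look_for(camera, query): "rect" ([left, top, right, bottom] in pixels, round what is visible of it).
- robot.landmark_of(camera, query): "location" ([row, column] in pixels: a listed point, or the origin of a listed thing).
The state is a dict: "t": time; "joints": joint angles; "joint_velocities": joint speeds; "joint_torque": joint torques, N m; "eef_pos": TCP position; "tcp_rot": TCP orientation; "ft_force": force on the tool from outside, world axes, zero at the start; "torque": the same for the moment, N m; "opening": finger opening in m; "gripper_force": force on a finger pad.
Only numpy, scipy, OpenCV 4.12 (cv2) and the standard library are available. Lean on these libraries where they do the work, as an engineer would, in place of code of your own. Each camera call takes 0.05 s, during which the arm holds its last target. There are 200 camera calls.

### The job

The eight-place centrifuge rotor on its stand is only partly loaded and out of balance. Load it from the rack so that each of the three tubes already in it has its twin, the tube of the same kind, directly opposite across the hub, and leave those three where they are. Lower each tube gently right down to the floor of its bore, and leave the tube without a twin in the rack.

Things in the scene. Friction and masses are not known exactly. Their poses are not given: they have to be found in the camera images.
- rotor: fixed aluminium rotor on a stand: thick disc 193 mm in diameter, flat top 112 mm above the bench, hub nut 30 mm in diameter to 125 mm. Eight upright round bores 45 degrees apart, centres 78 mm from the axis, 28.5 mm in diameter, floor 55 mm above the bench. Three are loaded, five empty. Origin on the axis at bench height, z up; one bore lies on its x axis; any yaw.
- rack: fixed light wooden two-tier tube rack, 110 x 110 x 69 mm, four round holes of 28.6 mm, 56 mm apart in a 2 x 2 square, a tube in each. Upper plate 56 to 64 mm above the bench; the tubes stand on the lower plate, 12 mm above the bench. Origin: centre of the underside, z up.
- cap_in_rotor: in the rotor at the start: screw-capped tube: off-white body, ribbed round grey cap 29 mm in diameter, flat on top, from 87 to 106 mm above the underside; 106 mm tall, 45 g. Origin: centre of the underside; z runs up the tube. Lower body 25 mm in diameter with a rounded foot; it stands loose in a bore and is not to be moved.
- stopper_in_rotor: in the rotor at the start: stoppered tube: clear glass, rim 28 mm in diameter at 86 to 92 mm, closed by a dark rubber stopper (20 mm in diameter at the rim, widening to 23 mm) that stands up from 92 to 112 mm; 112 mm tall, 55 g. Origin: centre of the underside; z runs up the tube. Lower body 25 mm in diameter with a rounded foot; it stands loose in a bore and is not to be moved.
- neck_in_rotor: in the rotor at the start: narrow-necked tube: clear glass, the body ends at 54 mm, a sloping shoulder, then a straight neck 14 mm in diameter from 73 to 109 mm with a small lip 16 mm in diameter; 114 mm tall, 50 g. Origin: centre of the underside; z runs up the tube. Lower body 25 mm in diameter with a rounded foot; it stands loose in a bore and is not to be moved.
- cap_in_rack: in the rack at the start, to be loaded: screw-capped tube: off-white body, ribbed round grey cap 29 mm in diameter, flat on top, from 87 to 106 mm above the underside; 106 mm tall, 45 g. Origin: centre of the underside; z runs up the tube. Lower body 25 mm in diameter with a rounded foot; may be gripped by the cap.
- stopper_in_rack: in the rack at the start, to be loaded: stoppered tube: clear glass, rim 28 mm in diameter at 86 to 92 mm, closed by a dark rubber stopper (20 mm in diameter at the rim, widening to 23 mm) that stands up from 92 to 112 mm; 112 mm tall, 55 g. Origin: centre of the underside; z runs up the tube. Lower body 25 mm in diameter with a rounded foot; may be gripped by the rim or stopper.
- neck_in_rack: in the rack at the start, to be loaded: narrow-necked tube: clear glass, the body ends at 54 mm, a sloping shoulder, then a straight neck 14 mm in diameter from 73 to 109 mm with a small lip 16 mm in diameter; 114 mm tall, 50 g. Origin: centre of the underside; z runs up the tube. Lower body 25 mm in diameter with a rounded foot; may be gripped by the neck.
- open_tube: in the rack at the start, and to be left there: plain straight white tube without cap or stopper, open mouth 27 mm in diameter, 100 mm tall, 30 g. It has no twin in the rotor. Origin: centre of the underside; z up.
Not all that is in view belongs to the job. What is shaped like the cap_in_rack but blue, orange or purple is not meant.

How it is judged:
At the end, for the whole second after the job is handed in: Each kind stands as a pair in opposite bores: the two undersides over 150 mm apart, each 73 to 83 mm from the rotor axis and 50 to 60 mm above the bench, leaning under 0.13 rad, at rest. The open tube is still in its rack hole (moved under 12 mm, leaning under 0.15 rad) (horizontal distance between cap_in_rotor and cap_in_rack above 0.15 m and horizontal distance between cap_in_rotor and rotor between 0.073 and 0.083 m and height (world z) of cap_in_rotor between 0.05 and 0.06 m and angle between each of cap_in_rotor, cap_in_rack, stopper_in_rotor, stopper_in_rack, neck_in_rotor, neck_in_rack's own z axis and vertical below 0.13 rad and linear speed of each of cap_in_rotor, cap_in_rack, stopper_in_rotor, stopper_in_rack, neck_in_rotor, neck_in_rack below 0.02 m/s and horizontal distance between cap_in_rack and rotor between 0.073 and 0.083 m and height (world z) of cap_in_rack between 0.05 and 0.06 m and horizontal distance between stopper_in_rotor and stopper_in_rack above 0.15 m and horizontal distance between stopper_in_rotor and rotor between 0.073 and 0.083 m and height (world z) of stopper_in_rotor between 0.05 and 0.06 m and horizontal distance between stopper_in_rack and rotor between 0.073 and 0.083 m and height (world z) of stopper_in_rack between 0.05 and 0.06 m and horizontal distance between neck_in_rotor and neck_in_rack above 0.15 m and horizontal distance between neck_in_rotor and rotor between 0.073 and 0.083 m and height (world z) of neck_in_rotor between 0.05 and 0.06 m and horizontal distance between neck_in_rack and rotor between 0.073 and 0.083 m and height (world z) of neck_in_rack between 0.05 and 0.06 m and distance of open_tube from where it was at the start of the episode below 0.012 m and angle between open_tube's own z axis and vertical below 0.15 rad); the robot touches nothing.
It fails at once if a tube already in the rotor is lifted out or shifted to another place (distance of any of cap_in_rotor, stopper_in_rotor, neck_in_rotor from where it was at the start of the episode above 0.02 m).
It fails at once if the open tube, which has no twin, is taken out of the rack (distance of open_tube from where it was at the start of the episode above 0.03 m).
It fails at once if a tube is dropped into a bore (faster than 0.6 m/s, a fall of some 2 cm) instead of being lowered ((horizontal distance between cap_in_rack and rotor below 0.09 m and height (world z) of cap_in_rack below 0.1 m and linear speed of cap_in_rack above 0.6 m/s) or (horizontal distance between stopper_in_rack and rotor below 0.09 m and height (world z) of stopper_in_rack below 0.1 m and linear speed of stopper_in_rack above 0.6 m/s) or (horizontal distance between neck_in_rack and rotor below 0.09 m and height (world z) of neck_in_rack below 0.1 m and linear speed of neck_in_rack above 0.6 m/s)).
It also fails if it takes over 88 s, if anything falls off the work surface, if the arm or the gripper's body presses on something with over 40 N, if the wrist force passes 120 N, or if a joint passes its speed limit or range.

## Working session

There is one attempt and no reset: what is moved stays moved. The work goes in short steps, Python scripts to look and compute and a tool call to move; the robot and the scene stay as the last step left them, time stands still between calls to the robot, and variables do not carry over. Pictures are saved under pics/ and viewed, at most 14 in all, crops included, and the job is handed in when it is done.

Besides the shell and the picture viewer there is one more tool, called as a command line: name --argument value ..., lists and objects as JSON in quotes. jog_arm: Moves the arm, as the interface text tells. Its arguments: {"type":"object","properties":{"series":{"type":"array","items":{"type":"array"}},"newtons":{"type":"number"}},"required":["series"]}

```bash
mkdir -p pics
python3 - <<'E'
from rig import robot
import cv2
s=robot.sense();print(s['t'],s['eef_pos'],s['tcp_rot'],s['opening'])
for c in ['top','side']:
    im=robot.snapshot(c);cv2.imwrite(f'pics/{c}0.png',im[...,::-1])
    p=robot.camera_params(c);print(c,p)
    for q in ['rotor','rack','cap_in_rack','stopper_in_rack','neck_in_rack','open_tube']:
        print(q,[(d['location'],round(d['confidence'],2)) for d in robot.landmark_of(c,q)],)
E
```

```text
0.0 [0.15864264 0.52636179 0.20490904] [-3.14049013e+00 -7.62402081e-05  2.84884745e+00] 0.0941507951029113
top {'intrinsics': array([[512.01916554,   0.        , 322.1186772 ],
       [  0.        , 512.01916554, 200.53470969],
       [  0.        ,   0.        ,   1.        ]]), 'R': array([[ 0.01642988, -0.99980189,  0.01123577],
       [-0.99170789, -0.01772728, -0.12728391],
       [ 0.12745788, -0.00905134, -0.99180268]]), 't': array([0.35551359, 0.55441308, 1.02169285])}
rotor [([220.8, 404.3], 0.74)]
rack [([234.9, 309.1], 0.95), ([221.6, 404.6], 0.21)]
cap_in_rack [([207.5, 199.6], 0.7), ([247.6, 294.7], 0.69), ([238.1, 238.4], 0.69), ([161.7, 273.1], 0.69), ([192.7, 236.9], 0.6)]
stopper_in_rack []
neck_in_rack [([217.6, 318.1], 0.42)]
open_tube [([221.5, 293.0], 0.61)]
side {'intrinsics': array([[506.23206978,   0.        , 324.50355133],
       [  0.        , 506.23206978, 204.9381729 ],
       [  0.        ,   0.        ,   1.        ]]), 'R': array([[ 0.89062304, -0.45447832, -0.01549406],
       [-0.31087163, -0.58362837, -0.75015782],
       [ 0.33188769,  0.6729245 , -0.66107729]]), 't': array([-0.28982897,  0.44035667,  0.60995065])}
rotor [([297.7, 368.9], 0.59)]
rack [([235.0, 304.6], 0.65)]
cap_in_rack [([168.3, 280.0], 0.91), ([176.7, 315.9], 0.87), ([189.7, 353.1], 0.63), ([193.8, 275.3], 0.55)]
stopper_in_rack [([241.4, 298.2], 0.82), ([234.9, 303.2], 0.66)]
neck_in_rack [([233.0, 323.6], 0.64)]
open_tube []
```

View pics/top0.png

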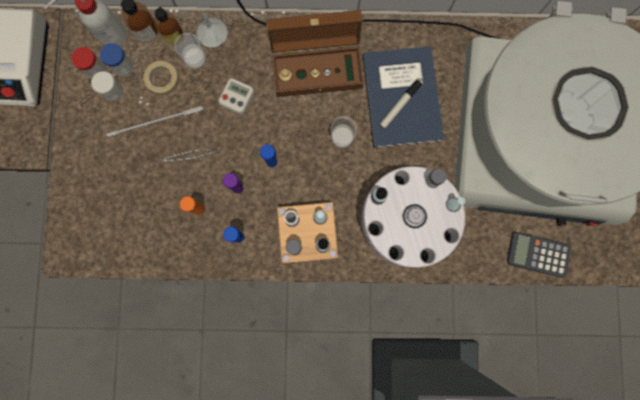

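View pics/side0.png

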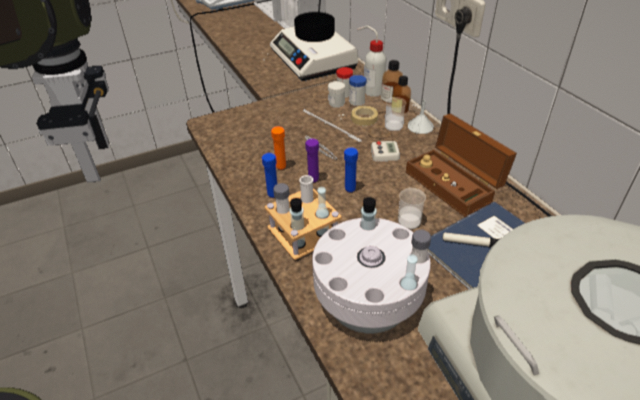

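The rack holds the open tube (290,217), neck (320,215), grey cap (293,245) and dark stopper (322,243). The rotor holds the stopper (380,193), grey cap (437,177) and neck (455,203). The blue, orange and purple tubes on the left at (268,155), (232,180), (190,204) and (232,234) are look-alikes. The grey cap in the rack is the one meant. I'll confirm this in an enlarged crop.

```bash
cat > h.py <<'E'
import numpy as np, cv2
from rig import robot
def ray(cam,u,v,z,pose=None):
    p=robot.camera_params(cam);K=p['intrinsics']
    d=np.linalg.inv(K)@[u,v,1]
    if 'mount' in p:
        from scipy.spatial.transform import Rotation as R
        T=np.eye(4);T[:3,:3]=R.from_euler('xyz',pose['tcp_rot']).as_matrix();T[:3,3]=pose['eef_pos']
        T=T@p['mount'];c=T[:3,3];d=T[:3,:3]@d
    else: c=-p['R'].T@p['t'];d=p['R'].T@d
    return (c+d*(z-c[2])/d[2])[:2]
def proj(cam,X,pose=None):
    p=robot.camera_params(cam);K=p['intrinsics']
    if 'mount' in p:
        from scipy.spatial.transform import Rotation as R
        T=np.eye(4);T[:3,:3]=R.from_euler('xyz',pose['tcp_rot']).as_matrix();T[:3,3]=pose['eef_pos']
        T=np.linalg.inv(T@p['mount']);x=T[:3,:3]@X+T[:3,3]
    else: x=p['R']@X+p['t']
    x=K@x;return x[:2]/x[2]
E
python3 - <<'E'
from h import *
im=cv2.imread('pics/top0.png')
cv2.imwrite('pics/crop0.png',cv2.resize(im[155:275,270:470],None,fx=4,fy=4,interpolation=cv2.INTER_CUBIC))
print('hub',ray('top',414.5,215.5,.125))
for n,u,v,z in [('open',290,217,.112),('neck',320,215,.126),('cap',293,245,.118),('stop',322,243,.124),('Rstop',380,193,.167),('Rcap',437,177,.161),('Rneck',455,203,.169)]: print(n,ray('top',u,v,z))
print(robot.camera_params('wrist'))
E
```

```text
hub [0.51124705 0.19194115]
open [0.50556496 0.42608515]
neck [0.50897645 0.36933004]
cap [0.4524776  0.41886903]
stop [0.45686111 0.36470629]
Rstop [0.54663203 0.26204125]
Rcap [0.57888141 0.15722024]
Rneck [0.5306139  0.12724873]
{'intrinsics': array([[357.72867023,   0.        , 319.22599184],
       [  0.        , 357.72867023, 191.93515171],
       [  0.        ,   0.        ,   1.        ]]), 'mount': array([[-9.81704545e-04, -9.69532121e-01, -2.44962248e-01,
         7.04452161e-02],
       [ 9.99999087e-01, -7.24197711e-04, -1.14128078e-03,
         6.47186257e-04],
       [ 9.29107277e-04, -2.44963145e-01,  9.69531946e-01,
        -1.78655794e-01],
       [ 0.00000000e+00,  0.00000000e+00,  0.00000000e+00,
         1.00000000e+00]])}
```

View pics/crop0.png

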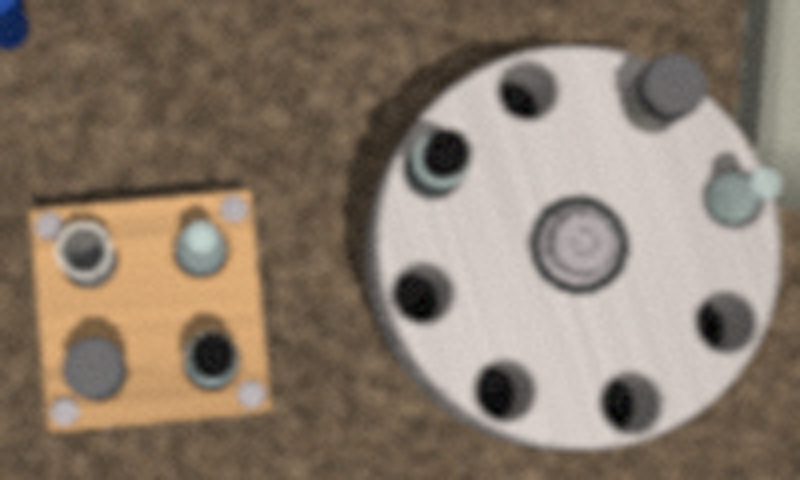

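The crop confirms it. In the rack: open tube (86,250), neck (201,242), grey cap (95,366), stopper (212,355). In the rotor, empty bores are at (528,90), (422,293), (505,390), (631,402) and (726,322), with the stopper at (437,158), cap ~(655,95) and neck ~(735,195). So the targets are stopper→(726,322), neck→(422,293) and cap→(505,390).

Run:
```python
from h import *
from scipy.optimize import least_squares
f=lambda x,y:(270+(x+.5)/4-.5,155+(y+.5)/4-.5)
B=[(528,90),(422,293),(505,390),(631,402),(726,322)]
W=np.array([ray('top',*f(*b),.112) for b in B])
idx=np.array([0,2,3,4,5]) # ccw steps from first bore (top view, +y left: ccw = toward left)
m=lambda p:p[:2]+.078*np.c_[np.cos(p[2]+idx*np.pi/4),np.sin(p[2]+idx*np.pi/4)]
r=least_squares(lambda p:(m(p)-W).ravel(),[.51,.19,.3])
print('rotor',r.x,'res mm',(r.fun*1e3).round(1))
print('hub',ray('top',*f(580,244),.125))
for n,i in dict(neck=2,cap=3,stopper=5).items():print('target',n,(r.x[:2]+.078*np.array([np.cos(r.x[2]+i*np.pi/4),np.sin(r.x[2]+i*np.pi/4)])).round(4), 'opp pix',proj('top',np.r_[r.x[:2]-.078*np.array([np.cos(r.x[2]+i*np.pi/4),np.sin(r.x[2]+i*np.pi/4)]),.17]))
S=np.array([ray('top',*f(*s),.064) for s in [(49,225),(233,208),(251,394),(64,411)]])
print('rack screws@64',S.round(4),'c',S.mean(0),'sides',np.linalg.norm(S-np.roll(S,1,0),axis=1))
for n,x,y,z in [('open',86,250,.112),('neck',203,237,.126),('cap',95,366,.118),('stop',212,355,.124)]:print(n,ray('top',*f(x,y),z).round(4))
print('cent', [ray('top',462,210,z).round(3) for z in (0,.1,.2,.3)])
```

```text
rotor [0.51198194 0.18978008 0.31406375] res mm [-0.   0.1  0.2 -0.4 -0.1  0.1 -0.2  0.   0.1  0.1]
hub [0.51101543 0.19170761]
target neck [0.4879 0.264 ] opp pix [461.56532838 200.02993895]
target cap [0.4425 0.2252] opp pix [439.72323714 174.75298534]
target stopper [0.4766 0.1203] opp pix [381.74339547 192.36798518]
rack screws@64 [[0.5221 0.4451]
 [0.5322 0.3535]
 [0.44   0.3433]
 [0.4301 0.4353]] c [0.48110041 0.39431406] sides [0.09251927 0.09213954 0.0928474  0.09256183]
open [0.5054 0.4239]
neck [0.5111 0.3687]
cap [0.4504 0.4181]
stop [0.4562 0.3635]
cent [array([0.538, 0.067]), array([0.526, 0.095]), array([0.515, 0.124]), array([0.503, 0.152])]
```

jog_arm --series '[[[0.03,-0.015,0.012],-7,0.05],[[0.03,-0.015,0.012],-7,0.05],[[0.03,-0.015,0.012],-7,0.05],[[0.03,-0.015,0.012],-7,0.05],[[0.03,-0.015,0.012],-7,0.05],[[0.03,-0.015,0.01],-7,0.05],[[0.03,-0.015,0.01],-7,0.05],[[0.03,-0.015,0.01],-7,0.05],[[0.03,-0.015,0.01],-7,0.05],[[0.03,-0.01,0.0],-7,0.05]]'

```text
t: 1.53
eef_pos: [0.4605, 0.3804, 0.3079]
tcp_rot: [3.139, -0.002, 1.62]
ft_force: [-0.3, 0.7, 0.3]
opening: 0.05
gripper_force: 0.0
```

The rotor fit residual is under 0.4 mm, and the rack hole pitch agrees with the tube tops. I'll check from near with the wrist camera.

```bash
cat > w.py <<'E'
from h import *
import sys
def shot(name,pts,view=True):
    s=robot.sense();im=robot.snapshot('wrist')[...,::-1].copy()
    for n,X in pts.items():
        u,v=proj('wrist',np.array(X),s); cv2.circle(im,(int(round(u)),int(round(v))),2,(0,0,255),-1); print(n,u.round(1),v.round(1))
    cv2.imwrite(f'pics/{name}.png',im); return s
P=dict(stop=[.4562,.3635,.124],cap=[.4503,.4185,.118],neck=[.5115,.369,.126],open=[.5056,.4245,.112],
 tn=[.4879,.264,.112],tc=[.4425,.2252,.112],ts=[.4766,.1203,.112])
E
python3 - <<'E'
from w import *
shot('w1',P)
E
```

```text
stop 313.5 188.5
cap 310.2 134.6
neck 367.0 186.4
open 363.9 130.9
tn 337.4 271.8
tc 296.6 300.4
ts 321.3 377.1
```

View pics/w1.png

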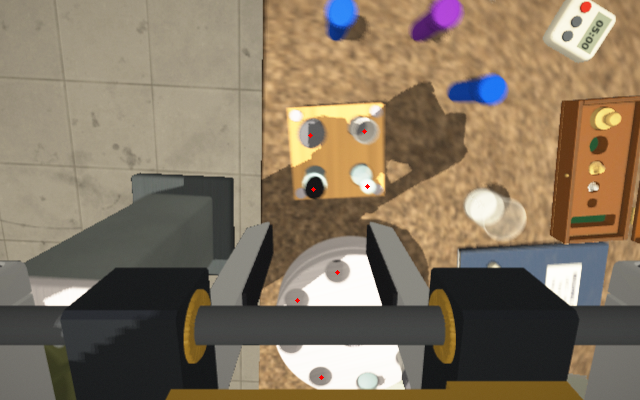

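Markers fall on the tubes within about 2 px. I'll start with the stopper tube.

jog_arm --series '[[[-0.003,-0.017,0.0],3,0.046],[[0,0,-0.035],0,0.046],[[0,0,-0.035],0,0.046],[[0,0,-0.035],0,0.046],[[0,0,-0.03],0,0.046],[[0,0,0],0,0.046],[[0,0,0],0,0.046]]' --newtons 15

```text
t: 2.17
eef_pos: [0.4555, 0.3644, 0.1703]
tcp_rot: [-3.14, 0.001, 1.68]
ft_force: [-0.5, 1.2, 1.0]
opening: 0.0457
gripper_force: 0.0
```

Run:
```python
from w import *
s=shot('w2',dict(P,tcp=[*robot.sense()['eef_pos'][:2],.124]));print(s['eef_pos'],s['tcp_rot'])
```

```text
stop 319.5 214.4
cap 319.6 128.7
neck 404.5 216.1
open 404.8 128.0
tn 346.8 337.5
tc 283.2 374.6
ts 312.6 480.4
tcp 318.5 212.9
[0.45547972 0.36443751 0.17027334] [-3.13978432e+00  1.00004547e-03  1.67957315e+00]
```

View pics/w2.png

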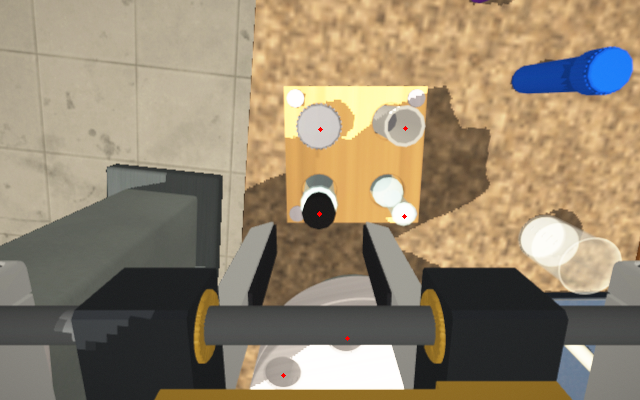

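The stopper centre is at (319,210), the cap at (320,125) and the neck lip at (404,215), each within about 2 mm of the markers. Descending to grip the rim.

jog_arm --series '[[[0.0005,0.0006,-0.025],0,0.046],[[0,0,-0.025],0,0.046],[[0,0,-0.02],0,0.046],[[0,0,-0.017],0,0.046],[[0,0,0],0,0.046],[[0,0,0],0,0.02],[[0,0,0],0,0.02],[[0,0,0],0,0.02],[[0,0,0],0,0.02],[[0,0,0],0,0.02]]' --newtons 15

```text
t: 3.05
eef_pos: [0.457, 0.3658, 0.0853]
tcp_rot: [3.139, -0.002, 1.679]
ft_force: [-0.4, 0.5, 6.9]
opening: 0.0266
gripper_force: 15.0
```

jog_arm --series '[[[0,0,0.005],0,0.02],[[0,0,0.015],0,0.02],[[0,0,0.025],0,0.02],[[0,0,0.03],0,0.02],[[0,0,0.03],0,0.02],[[0,0,0.03],0,0.02],[[0,0,0.025],0,0.02],[[0,0,0.02],0,0.02],[[0,0,0],0,0.02]]'

```text
t: 3.8
eef_pos: [0.457, 0.3658, 0.2686]
tcp_rot: [3.135, -0.003, 1.679]
ft_force: [-0.5, -0.1, -0.2]
opening: 0.0264
gripper_force: 15.0
```

Run:
```python
from w import *
s=robot.sense();print(s['opening'],s['ft_force'],s['eef_pos'])
a=robot.snapshot('side')[120:320,180:500,::-1];b=shot('w3',P);w=cv2.imread('pics/w3.png')[150:400,160:480]
cv2.imwrite('pics/c3.png',np.hstack([cv2.resize(a,(480,300)),cv2.resize(w,(320,300))]))
```

```text
0.026410854697684366 [-0.49725189 -0.06976685 -0.22328761] [0.45703117 0.36576173 0.26855715]
stop 317.5 183.7
cap 317.5 122.1
neck 378.3 184.7
open 378.4 121.7
tn 338.1 278.9
tc 290.4 308.3
ts 312.6 394.2
```

View pics/c3.png

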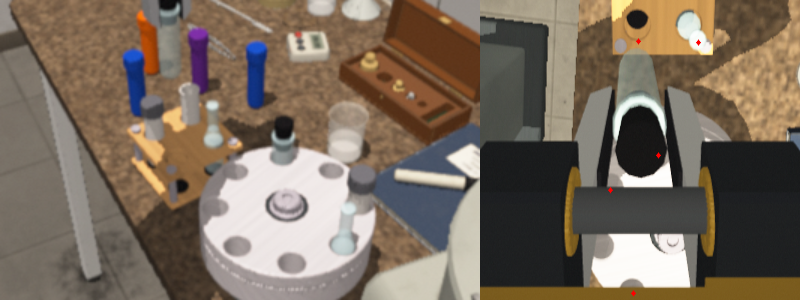

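Stopper tube held upright. Before carrying it over, I'll check the centrifuge's height, since its corner is next to the target bore.

Run:
```python
from h import *
for z in np.arange(0,.4,.05): print(z.round(2),ray('top',460,210,z).round(3),proj('side',np.r_[ray('top',460,210,z),z]).round(0),ray('top',480,38,z).round(3),proj('side',np.r_[ray('top',487,100,z),z]).round(0))
im=cv2.imread('pics/side0.png')[180:400,380:640]
t=cv2.imread('pics/top0.png')[0:240,430:640]
cv2.imwrite('pics/cent.png',np.hstack([cv2.resize(im,(425,360)),cv2.resize(t,(315,360))]))
```

```text
0.0 [0.537 0.071] [419. 345.] [0.923 0.019] [558. 317.]
0.05 [0.532 0.085] [415. 322.] [0.9   0.036] [551. 295.]
0.1 [0.526 0.099] [410. 298.] [0.876 0.052] [544. 272.]
0.15 [0.52  0.113] [404. 272.] [0.853 0.069] [536. 248.]
0.2 [0.515 0.127] [399. 244.] [0.829 0.085] [528. 221.]
0.25 [0.509 0.141] [393. 214.] [0.805 0.102] [519. 193.]
0.3 [0.503 0.155] [386. 181.] [0.782 0.118] [510. 163.]
0.35 [0.497 0.169] [379. 147.] [0.758 0.135] [500. 130.]
```

View pics/cent.png

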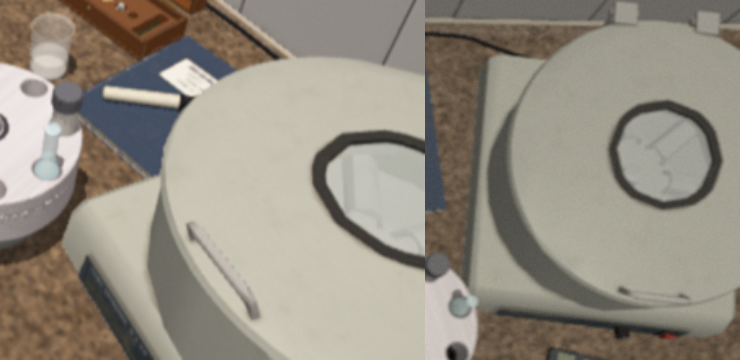

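The box corner, at about (0.53, 0.08), is low and outside the gripper body's footprint, and the drum is further off. Carrying the stopper tube to its bore.

jog_arm --series '[[[0.002,-0.015,0],0,0.02],[[0.003,-0.03,0],0,0.02],[[0.003,-0.03,0],0,0.02],[[0.003,-0.03,0],0,0.02],[[0.003,-0.03,0],0,0.02],[[0.002,-0.03,0],0,0.02],[[0.002,-0.03,0],0,0.02],[[0.002,-0.03,0],0,0.02],[[0,-0.018,0],0,0.02],[[0,0,0],0,0.02]]'

```text
t: 4.73
eef_pos: [0.4757, 0.1188, 0.2622]
tcp_rot: [-3.139, 0.001, 1.676]
ft_force: [-0.6, 0.1, -1.2]
opening: 0.0265
gripper_force: 15.0
```

jog_arm --series '[[[0,0,0],0,0.02],[[0,0,-0.02],0,0.02],[[0,0,-0.025],0,0.02],[[0,0,-0.015],0,0.02],[[0,0,0],0,0.02],[[0,0,0],0,0.02]]'

```text
t: 5.23
eef_pos: [0.4758, 0.1228, 0.203]
tcp_rot: [-3.14, 0.0, 1.68]
ft_force: [0.0, 0.1, 0.0]
opening: 0.0264
gripper_force: 15.0
```

Run:
```python
from w import *
s=shot('w4',P);print(s['eef_pos'],s['tcp_rot'],s['ft_force'],s['opening'])
a=robot.snapshot('side')[150:350,280:480,::-1];w=cv2.imread('pics/w4.png')[150:400,160:480]
t=robot.snapshot('top')[150:280,350:480,::-1]
cv2.imwrite('pics/c4.png',np.hstack([cv2.resize(a,(400,400),interpolation=2),cv2.resize(w,(400,400))]))
```

```text
stop 329.9 -200.8
cap 330.5 -314.6
neck 426.5 -202.7
open 427.0 -303.1
tn 358.7 -1.0
tc 287.6 51.5
ts 319.4 198.7
[0.47584299 0.12280864 0.20301851] [-3.13985520e+00  2.47655114e-05  1.68039131e+00] [0.02823175 0.10907337 0.00655966] 0.026365986977778342
```

View pics/c4.png

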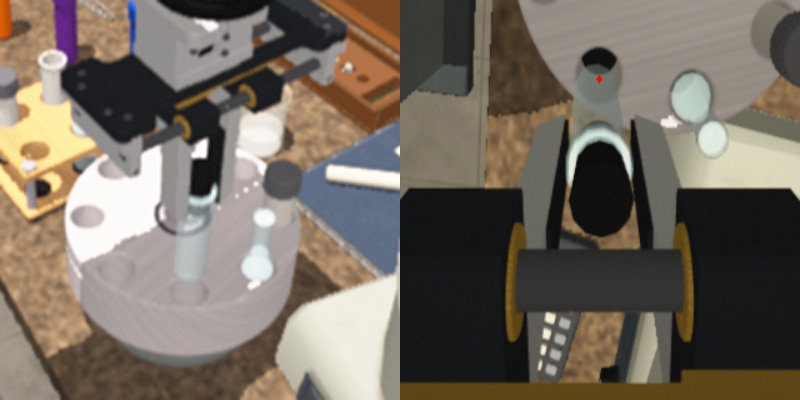

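jog_arm --series '[[[0.001,0,0],0,0.02],[[0,0,-0.008],0,0.02],[[0,0,-0.008],0,0.02],[[0,0,-0.008],0,0.02],[[0,0,-0.008],0,0.02],[[0,0,-0.008],0,0.02],[[0,0,0],0,0.02],[[0,0,0],0,0.02]]'

```text
t: 6.05
eef_pos: [0.4771, 0.1221, 0.1629]
tcp_rot: [-3.141, 0.0, 1.679]
ft_force: [0.4, 0.0, 0.3]
opening: 0.0262
gripper_force: 15.0
```

Inside the bore with no force. Continue down to TCP z ≈ 0.129.

jog_arm --series '[[[0,0,-0.008],0,0.02],[[0,0,-0.008],0,0.02],[[0,0,-0.008],0,0.02],[[0,0,-0.006],0,0.02],[[0,0,-0.003],0,0.02],[[0,0,0],0,0.02],[[0,0,0],0,0.02]]'

```text
t: 6.63
eef_pos: [0.4773, 0.1222, 0.1304]
tcp_rot: [-3.141, -0.0, 1.679]
ft_force: [0.2, 0.3, -0.1]
opening: 0.0268
gripper_force: 15.0
```

jog_arm --series '[[[0,0,-0.001],0,0.02],[[0,0,-0.001],0,0.02],[[0,0,0],0,0.02],[[0,0,0],0,0.02]]'

```text
t: 6.97
eef_pos: [0.4773, 0.1222, 0.1286]
tcp_rot: [3.141, -0.0, 1.679]
ft_force: [-0.3, -0.6, -1.1]
opening: 0.0259
gripper_force: 15.0
```

jog_arm --series '[[[0,0,-0.001],0,0.02],[[0,0,0],0,0.03],[[0,0,0],0,0.036],[[0,0,0],0,0.044],[[0,0,0],0,0.044],[[0,0,0.01],0,0.044],[[0,0,0.02],0,0.044],[[0,0,0.035],0,0.044],[[0,0,0.035],0,0.044],[[0,0,0.03],0,0.044]]'

```text
t: 7.8
eef_pos: [0.4771, 0.1222, 0.2605]
tcp_rot: [3.14, -0.0, 1.679]
ft_force: [0.3, 0.1, -1.0]
opening: 0.044
gripper_force: 0.0
```

jog_arm --series '[[[0,0.035,0],0,0.044],[[0,0.035,0],0,0.044],[[0,0.035,0],0,0.044],[[-0.005,0.035,0],0,0.044],[[-0.005,0.035,0],0,0.044],[[-0.005,0.035,0],0,0.044],[[-0.005,0.035,0],0,0.044],[[-0.005,0.035,0],0,0.044],[[-0.001,0.017,0],0,0.044],[[0,0,0],0,0.044]]'

```text
t: 8.63
eef_pos: [0.45, 0.4221, 0.2574]
tcp_rot: [-3.141, -0.0, 1.683]
ft_force: [-0.5, -0.9, -0.1]
opening: 0.0439
gripper_force: 0.0
```

Run:
```python
from w import *
s=shot('w5',P);print(s['eef_pos'],s['ft_force'])
a=robot.snapshot('side')[150:350,240:480,::-1];w=cv2.imread('pics/w5.png')[50:350,160:480]
cv2.imwrite('pics/c5.png',np.hstack([cv2.resize(a,(480,400),interpolation=2),cv2.resize(w,(320,300))[:, :] if 0 else cv2.copyMakeBorder(w,0,100,0,0,0)]))
```

```text
stop 318.5 244.8
cap 318.7 185.8
neck 378.2 246.4
open 378.6 184.5
tn 338.3 332.4
tc 291.3 359.9
ts 312.8 441.1
[0.45003056 0.42208779 0.25741928] [-0.53697237 -0.86630648 -0.07761382]
```

View pics/c5.png

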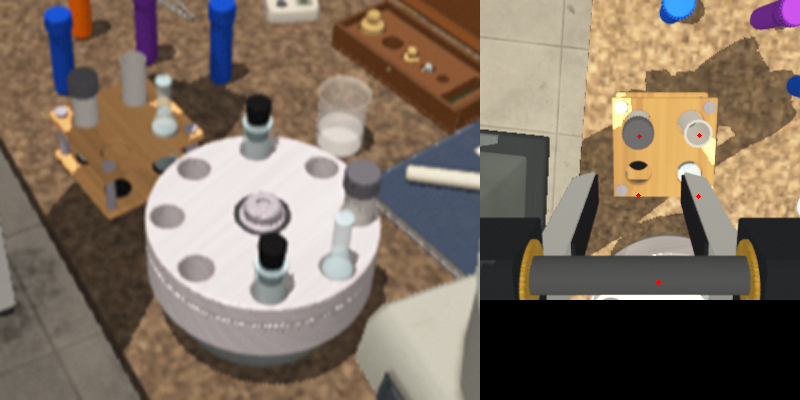

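The stopper tube stands opposite its twin, with the rotor tubes untouched. Now the grey cap (638,132).

jog_arm --series '[[[0.001,-0.0015,-0.02],0,0.044],[[0,0,-0.035],0,0.044],[[0,0,-0.035],0,0.044],[[0,0,-0.03],0,0.044],[[0,0,-0.02],0,0.044],[[0,0,-0.015],0,0.044],[[0,0,0],0,0.044],[[0,0,0],0,0.044]]'

```text
t: 9.4
eef_pos: [0.4527, 0.4168, 0.103]
tcp_rot: [-3.141, 0.0, 1.678]
ft_force: [-0.2, 0.2, 1.2]
opening: 0.044
gripper_force: 0.0
```

jog_arm --series '[[[-0.001,0.0035,0],0,0.044],[[0,0,-0.008],0,0.044],[[0,0,-0.005],0,0.044],[[0,0,0],0,0.044],[[0,0,0],0,0.02],[[0,0,0],0,0.02],[[0,0,0],0,0.02],[[0,0,0],0,0.02]]'

```text
t: 10.07
eef_pos: [0.4513, 0.4212, 0.0897]
tcp_rot: [3.141, -0.0, 1.679]
ft_force: [0.3, -0.9, 0.8]
opening: 0.0278
gripper_force: 15.0
```

jog_arm --series '[[[0,0,0.005],0,0.02],[[0,0,0.015],0,0.02],[[0,0,0.025],0,0.02],[[0,0,0.03],0,0.02],[[0,0,0.03],0,0.02],[[0,0,0.03],0,0.02],[[0,0,0.03],0,0.02],[[0,0,0.015],0,0.02],[[0,0,0],0,0.02]]'

```text
t: 10.82
eef_pos: [0.4519, 0.4217, 0.274]
tcp_rot: [3.136, -0.004, 1.679]
ft_force: [-0.3, -0.1, -0.2]
opening: 0.0279
gripper_force: 15.0
```

jog_arm --series '[[[-0.002,-0.02,0],0,0.02],[[-0.002,-0.03,0],0,0.02],[[-0.002,-0.03,0],0,0.02],[[-0.001,-0.03,0],0,0.02],[[-0.001,-0.03,0],0,0.02],[[0,-0.03,0],0,0.02],[[0,-0.023,0],0,0.02],[[0,0,-0.02],0,0.02],[[0,0,-0.03],0,0.02],[[0,0,-0.01],0,0.02]]'

```text
t: 11.65
eef_pos: [0.4418, 0.2271, 0.2054]
tcp_rot: [-3.137, 0.001, 1.679]
ft_force: [0.1, 0.3, -2.5]
opening: 0.028
gripper_force: 15.0
```

jog_arm --series '[[[0,0,0],0,0.02],[[0,0,0],0,0.02]]'

```text
t: 11.82
eef_pos: [0.4432, 0.2283, 0.2096]
tcp_rot: [-3.141, 0.0, 1.68]
ft_force: [-0.4, -0.1, -0.1]
opening: 0.0279
gripper_force: 15.0
```

jog_arm --series '[[[0,-0.0005,-0.008],0,0.02],[[0,0,-0.008],0,0.02],[[0,0,-0.008],0,0.02],[[0,0,-0.008],0,0.02],[[0,0,-0.008],0,0.02],[[0,0,0],0,0.02],[[0,0,0],0,0.02]]'

```text
t: 12.4
eef_pos: [0.4431, 0.2276, 0.1691]
tcp_rot: [-3.141, 0.0, 1.679]
ft_force: [-0.3, -0.3, -0.5]
opening: 0.0278
gripper_force: 15.0
```

Free in the bore. The floor is expected at TCP z ≈ 0.1327.

jog_arm --series '[[[0,0,-0.008],0,0.02],[[0,0,-0.008],0,0.02],[[0,0,-0.008],0,0.02],[[0,0,-0.007],0,0.02],[[0,0,-0.003],0,0.02],[[0,0,-0.001],0,0.02],[[0,0,-0.001],0,0.02],[[0,0,0],0,0.02],[[0,0,0],0,0.02]]'

```text
t: 13.15
eef_pos: [0.4434, 0.2277, 0.1337]
tcp_rot: [3.141, -0.0, 1.679]
ft_force: [0.3, 0.7, 0.2]
opening: 0.0278
gripper_force: 15.0
```

jog_arm --series '[[[0,0,-0.001],0,0.02],[[0,0,0],0,0.02],[[0,0,0],0,0.034],[[0,0,0],0,0.044],[[0,0,0],0,0.044],[[0,0,0.01],0,0.044],[[0,0,0.02],0,0.044],[[0,0,0.035],0,0.044],[[0,0,0.035],0,0.044],[[0,0,0.025],0,0.044]]'

```text
t: 13.98
eef_pos: [0.4434, 0.2278, 0.2613]
tcp_rot: [3.139, -0.001, 1.679]
ft_force: [0.8, 1.4, 0.1]
opening: 0.0438
gripper_force: 0.0
```

jog_arm --series '[[[0.01,0.02,0],0,0.044],[[0.015,0.03,0],0,0.044],[[0.015,0.03,0],0,0.044],[[0.015,0.03,0],0,0.044],[[0.013,0.027,0],0,0.044],[[0,0,0],0,0.044],[[0,0,0],0,0.044]]'

```text
t: 14.57
eef_pos: [0.5112, 0.3654, 0.257]
tcp_rot: [-3.141, 0.001, 1.681]
ft_force: [0.3, -0.3, 0.1]
opening: 0.0438
gripper_force: 0.0
```

Run:
```python
from w import *
s=shot('w6',P);print(s['eef_pos'],s['ft_force'])
a=robot.snapshot('side')[150:350,240:480,::-1];w=cv2.imread('pics/w6.png')[50:350,160:480]
cv2.imwrite('pics/c6.png',np.hstack([cv2.resize(a,(480,400),interpolation=2),cv2.copyMakeBorder(w,0,100,0,0,0)]))
```

```text
stop 257.3 179.0
cap 255.9 115.3
neck 319.7 180.1
open 319.9 115.1
tn 284.6 277.1
tc 236.9 307.1
ts 263.1 395.1
[0.51116357 0.3654183  0.25702406] [ 0.32941023 -0.31264396  0.12530949]
```

View pics/c6.png

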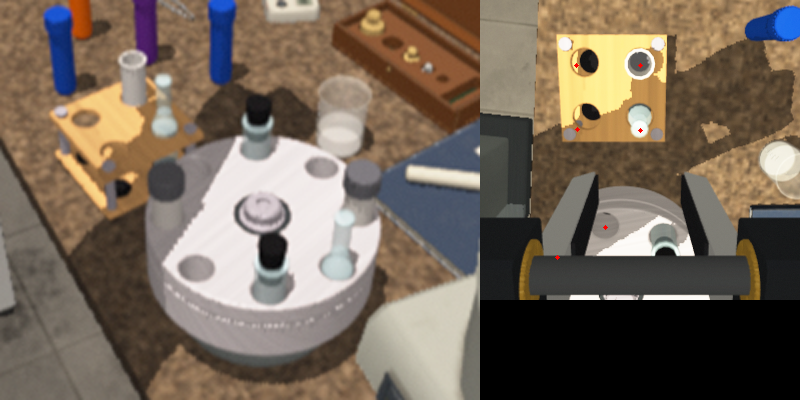

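The cap tube stands opposite its twin. Neck lip seen at (639,127), marker (640,130). Next, the neck tube.

jog_arm --series '[[[0.001,0.005,-0.02],0,0.044],[[0,0,-0.035],0,0.044],[[0,0,-0.035],0,0.044],[[0,0,-0.02],0,0.044],[[0,0,-0.01],0,0.044],[[0,0,0],0,0.044],[[0,0,0],0,0.044]]'

```text
t: 15.25
eef_pos: [0.5127, 0.3695, 0.1391]
tcp_rot: [3.14, -0.001, 1.679]
ft_force: [-0.7, 0.1, 0.1]
opening: 0.0442
gripper_force: 0.0
```

jog_arm --series '[[[-0.0005,0.0015,-0.015],0,0.04],[[0,0,-0.02],0,0.04],[[0,0,-0.015],0,0.04],[[0,0,0],0,0.04],[[0,0,0],0,0.005],[[0,0,0],0,0.005],[[0,0,0],0,0.005],[[0,0,0],0,0.005],[[0,0,0],0,0.005],[[0,0,0],0,0.005]]'

```text
t: 16.08
eef_pos: [0.5122, 0.3715, 0.0887]
tcp_rot: [3.14, -0.001, 1.679]
ft_force: [-0.4, -0.1, 6.3]
opening: 0.0148
gripper_force: 15.0
```

jog_arm --series '[[[0,0,0.005],0,0.005],[[0,0,0.015],0,0.005],[[0,0,0.025],0,0.005],[[0,0,0.03],0,0.005],[[0,0,0.03],0,0.005],[[0,0,0.03],0,0.005],[[0,0,0.03],0,0.005],[[0,0,0.02],0,0.005],[[0,0,0],0,0.005]]'

```text
t: 16.83
eef_pos: [0.5125, 0.3717, 0.2778]
tcp_rot: [3.135, -0.003, 1.679]
ft_force: [-0.7, -0.1, 0.5]
opening: 0.0149
gripper_force: 15.0
```

Run:
```python
from w import *
s=shot('w7',P);print(s['eef_pos'],s['ft_force'],s['opening'])
a=robot.snapshot('side')[90:290,230:470,::-1];w=cv2.imread('pics/w7.png')[90:390,160:480]
cv2.imwrite('pics/c7.png',np.hstack([cv2.resize(a,(480,400),interpolation=2),cv2.copyMakeBorder(w,0,100,0,0,0)]))
```

```text
stop 257.9 181.4
cap 256.5 121.8
neck 316.4 182.2
open 316.4 121.4
tn 283.6 273.8
tc 238.5 302.6
ts 263.4 386.6
[0.51251866 0.37169377 0.2778194 ] [-0.67458921 -0.12086068  0.46658096] 0.014850684740976167
```

View pics/c7.png

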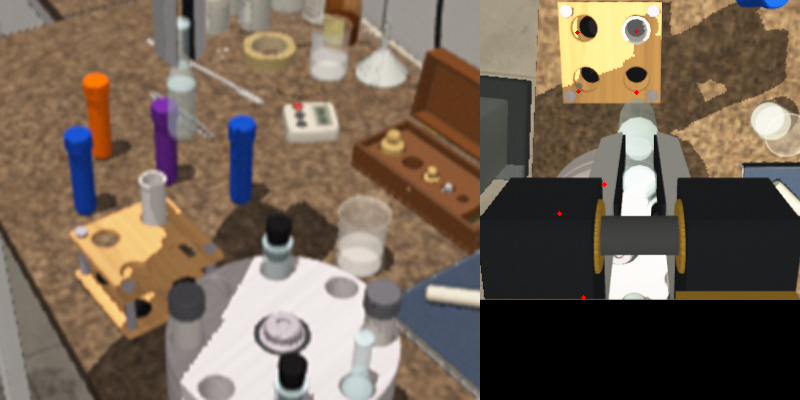

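The neck tube is held upright. Carrying it to its bore.

jog_arm --series '[[[-0.004,-0.015,0],0,0.005],[[-0.006,-0.027,0],0,0.005],[[-0.006,-0.027,0],0,0.005],[[-0.005,-0.022,0],0,0.005],[[-0.003,-0.014,0],0,0.005],[[0,0,-0.02],0,0.005],[[0,0,-0.03],0,0.005],[[0,0,-0.015],0,0.005],[[0,0,0],0,0.005],[[0,0,0],0,0.005]]'

```text
t: 17.77
eef_pos: [0.4872, 0.266, 0.2064]
tcp_rot: [-3.139, 0.001, 1.679]
ft_force: [-0.6, 0.3, -0.3]
opening: 0.0152
gripper_force: 15.0
```

Run:
```python
from w import *
s=shot('w8',P);print(s['eef_pos'],s['ft_force'],s['opening'])
a=robot.snapshot('side')[130:330,230:470,::-1];w=cv2.imread('pics/w8.png')[90:390,160:480]
cv2.imwrite('pics/c8.png',np.hstack([cv2.resize(a,(480,400),interpolation=2),cv2.copyMakeBorder(w,0,100,0,0,0)]))
```

```text
stop 289.2 57.6
cap 288.3 -29.6
neck 370.4 58.0
open 370.7 -26.6
tn 319.5 196.8
tc 258.9 236.7
ts 289.4 350.7
[0.48723727 0.26596543 0.20643492] [-0.64353407  0.31053562 -0.32263604] 0.015155618847628142
```

View pics/c8.png

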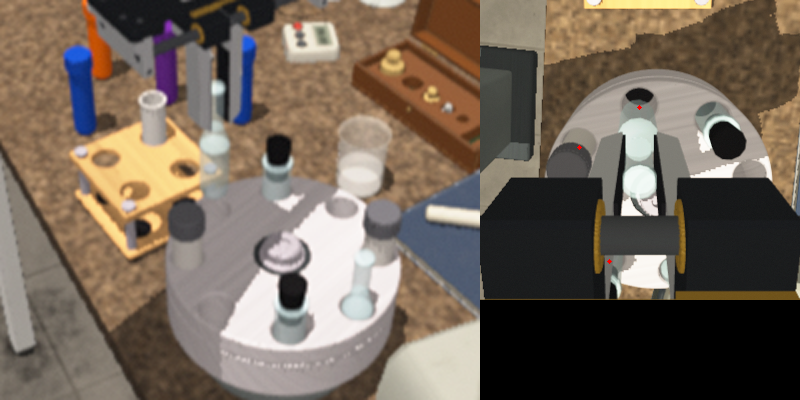

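The foot sits over the bore at (639,100). Lowering.

jog_arm --series '[[[0.001,0.0005,0],0,0.005],[[0,0,-0.008],0,0.005],[[0,0,-0.008],0,0.005],[[0,0,-0.008],0,0.005],[[0,0,-0.008],0,0.005],[[0,0,-0.006],0,0.005],[[0,0,0],0,0.005],[[0,0,0],0,0.005]]'

```text
t: 18.53
eef_pos: [0.4886, 0.2666, 0.1691]
tcp_rot: [-3.141, 0.0, 1.679]
ft_force: [-0.7, 0.8, -1.4]
opening: 0.0149
gripper_force: 15.0
```

Floor expected at TCP z ≈ 0.1317.

jog_arm --series '[[[0,0,-0.008],0,0.005],[[0,0,-0.008],0,0.005],[[0,0,-0.008],0,0.005],[[0,0,-0.007],0,0.005],[[0,0,-0.003],0,0.005],[[0,0,-0.001],0,0.005],[[0,0,-0.001],0,0.005],[[0,0,0],0,0.005],[[0,0,0],0,0.005]]'

```text
t: 19.28
eef_pos: [0.4889, 0.2668, 0.1337]
tcp_rot: [3.141, -0.0, 1.679]
ft_force: [0.4, -0.5, -0.6]
opening: 0.0147
gripper_force: 15.0
```

jog_arm --series '[[[0,0,-0.001],0,0.005],[[0,0,-0.001],0,0.005],[[0,0,0],0,0.005],[[0,0,0],0,0.02],[[0,0,0],0,0.034],[[0,0,0],0,0.034],[[0,0,0.01],0,0.034],[[0,0,0.025],0,0.034],[[0,0,0.035],0,0.034],[[0,0,0.035],0,0.034]]'

```text
t: 20.12
eef_pos: [0.4883, 0.2665, 0.2381]
tcp_rot: [-3.14, 0.0, 1.679]
ft_force: [-0.1, 0.1, -0.4]
opening: 0.0342
gripper_force: 0.0
```

jog_arm --series '[[[0,0.01,0.03],0,0.034],[[0,0.03,0.01],0,0.034],[[0,0.03,0],0,0.034],[[0,0.03,0],0,0.034],[[0,0,0],0,0.034],[[0,0,0],0,0.034]]'

```text
t: 20.62
eef_pos: [0.4883, 0.3676, 0.2765]
tcp_rot: [-3.141, 0.0, 1.681]
ft_force: [0.3, 0.2, 0.0]
opening: 0.034
gripper_force: 0.0
```

Run:
```python
from w import *
s=robot.sense();print(s['eef_pos'],s['ft_force'],s['t'])
a=robot.snapshot('side')[150:350,240:480,::-1]
t=robot.snapshot('top')[155:275,270:470,::-1]
cv2.imwrite('pics/c9.png',np.hstack([cv2.resize(a,(400,333),interpolation=2),cv2.copyMakeBorder(cv2.resize(t,(400,240),interpolation=2),0,93,0,0,0)]))
```

```text
[0.4882797  0.36758904 0.27649719] [0.34641132 0.17627273 0.04975849] 20.6167
```

View pics/c9.png

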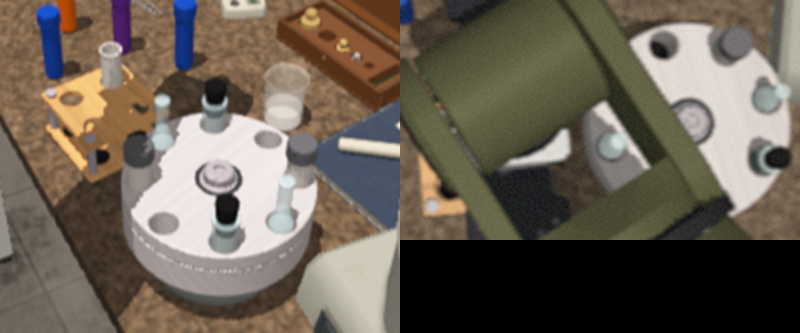

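All three pairs stand opposite one another, the open tube is still in the rack, and the gripper is clear. Handing in.

```bash
python3 -c "
from rig import robot
print(robot.close_job())"
```

```text
the job is handed in; nothing more can be done
None
```

I loaded the cap, stopper and neck tubes directly opposite their twins, lowering each to its bore floor; the open tube stayed in the rack, and I handed the job in after about 21 s of robot time (it returned no verdict).

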